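# Open the ultrasonic cleaner: timer off, peel the clinging cover

## Task

The dental lab's ultrasonic cleaner is done: turn its timer knob fully anticlockwise to the off stop, then take the steel cover by its green corner tab and peel it up from that corner first, with the opposite corner still sitting, because it clings and could bring the basket along. Once it is free, keep holding it clear above the tank, tipped a little so that it drips back in, with the basket left seated in the tank and the things on the bench left alone. Finish while holding the cover still.

Things in the scene. Friction and masses are not known exactly. Their poses are not given: they have to be found in the camera images.
- cleaner: ultrasonic cleaner fixed to the bench: white housing 270 (y) x 190 (x) mm, 115 mm high, white deck round the tank's mouth (142 x 222 mm). In front (-x, towards the robot) an 80 mm deep console slopes down from the deck at 30 degrees, the timer knob on its right half. Origin on the bench under the tank's centre, z up. A drain tap sticks out 30 mm on the left (+y)
- timer_grip (a point): grip point on the timer knob's axis, 37 mm off the console's face. Black bar grip 42 mm long, 14 mm wide, 30 mm high on a disc 44 mm across; the bar ends 7 mm above this point. Axes turn with it: x along the bar (white mark at its -x end), y across it, z along the turning axis out of the console (30 degrees from vertical, leaning to the front). When off, the mark points straight down the slope
- timer (a joint): angle of the timer knob (rad): 0 at the off stop (fully anticlockwise, seen from in front of the knob), growing clockwise to 4.5; starts between 0.8 and 1.7; friction 0.03 N m, stays where it is left
- basket: loose stainless basket with castings in it, 0.9 kg, hanging in the tank by its rim: 126 x 206 mm, 60 mm deep, black rim 160 x 240 mm, 4 mm thick, resting on the deck. Origin under the centre of its bottom (59 mm above the bench); top of the rim 60 mm above it. 8 mm of play all round. Soft buttons in its long walls near three corners grip the cover
- cover: loose sheet-steel cover, 0.15 to 0.3 kg: brim 156 (x) x 236 (y) mm, 4 mm thick, lying on the basket's rim; a dish of 108 x 188 mm sinks 14 mm below it. Origin at the brim's underside, centre (119 mm above the bench), z up, axes as the cleaner's. Clings at all corners but the tab's (54 mm in x, 78 mm in y from the centre), 4 N each, letting go after 5 mm; lifted level it can bring the basket up
- tab (a point): grip point on the cover's green lifting tab at its front left corner (-60, 100, 27 mm in the cover's frame): a plate standing up from the brim, 9 mm thick, 34 mm wide, its top 11 mm above this point, the brim's top 23 mm below it. Axes as the cover's; its thickness runs along the diagonal from tab corner to far corner (123 degrees from the cover's x towards y)
- tab_corner (a point): the cover's corner beside the tab, at the brim's underside (-78, 118, 0 mm in the cover's frame)
- far_corner (a point): the cover's corner diagonally opposite the tab, at the brim's underside (78, -118, 0 mm in the cover's frame)
- model: bystander: plaster dental cast 65 x 66 x 34 mm, origin under its centre
- concentrate: bystander: white bottle with green cap, 66 mm across, 170 mm tall, origin under its centre
- brush: bystander: brush with blue handle, 170 mm long, lying on the bench, origin under its middle

How it is judged:
By the outcome, as a careful person would: the job done as asked, in the order asked, and still so for the second after the job is handed in, while the arm keeps its last pose, push and grip.
It also fails if it takes over 61 s, if anything falls off the work surface, if the arm or the gripper's body presses on something with over 40 N, if the wrist force passes 120 N, or if a joint passes its speed limit or range.

## Robot

A 6-joint arm with a two-finger parallel gripper is mounted at the origin on the work surface. World frame = base frame: x ahead of the robot, y to its left, z up, the work surface at z = 0. Lengths are in mm, angles in rad, forces in N, time in s.
With the tool pointing down it reaches from about 275 to 750 mm from the base axis. Payload 10.2 kg.
Tool frame: the origin (TCP) lies at the very end of the fingers, on their centre line; the grasp point (between the pads) lies 19 mm behind it; z points along the fingers, y is the line along which they close (so a half turn about z gives the same grasp; the last joint's range is limited). The gripper opens to 85 mm and grips with 20 to 120 N. Pads are 22 mm wide; open, the fingers measure 114 mm over their backs; the gripper's body (76 mm by 85 mm) begins 54 mm behind the grasp point. The pads swing forward as they close: fully open they stand 13 mm farther back than shut.
Start: joints at [-1.473, 0.313, 1.498, -0, 1.331, -0.223], TCP at [165.533, -498.227, 231.294] pointing down, gripper open.
Joint ranges: [-2.94, 2.94], [-0.97, 2.17], [0.19, 2.56], [-1.23, 4.37], [0.02, 3.11], [-2.88, 2.88]. Speed limits (rad/s): [2.39, 2.39, 3.01, 3.14, 3.14, 3.14].

## Interface

Orientations are given as a unit quaternion [w, x, y, z].
In Python, from rig import ctrl gives the robot as it stands.
- The arm moves only by the shell command python3 -m pendant 'ROWS' [FORCE]. ROWS is JSON, a list that holds one entry, the list of rows, each a list of 5 numbers: the shift along the tool's x, y, z normalised to -1 to 1, where 1 is 200 mm, then the turn about the tool's z normalised to -1 to 1, where 1 is pi rad, then the opening, from 0 (shut) to 1 (fully open). In form: [[[dx, dy, dz, spin, hand], ...]]. A call has 1 to 12 rows; each row is the pose to reach, as a shift and turn from the pose commanded when the call began, along the tool's axes at that moment, turning the shorter way round; what a row does not reach only later rows make up. A row lasts 1/10 s, in which the tool goes at most 50 mm and 8.59 degrees, less where a joint would pass 70% of its speed; a pose out of reach is approached as far as the arm can. A call with a number of a shift or a turn outside -1 to 1 is refused whole. A call with a gripper value outside its range is refused whole. The fingers move at their own pace and stop on an object; FORCE is the grip in N (left out, the last holds). Time passes only in rows, so rows that repeat a pose let the fingers close. It gives the time, the measured TCP pose, the force, the opening and the grip force at its end, in the units of the state.
- ctrl.sense(): the state, without advancing time (a new reading comes with each control period).
- ctrl.capture(name): name is "side" or "top"; returns (picture, depth): 420x560x3 uint8, blue, green, red; 420x560 float32, mm along the optical axis (not along the pixel's ray), 0 where there is no reading.
- ctrl.get_calibration(name): a dict with "K" (3x3 intrinsics, pixels), "D" ([k1, k2, p1, p2, k3] as OpenCV has them; the pictures are not rectified), "origin" and "rotation" of the camera in the world. Camera axes: x right, y down, z forward; pixel columns grow to the right and rows downward; lengths in mm; the calibration is good to about 2 mm. A picture is of the moment at which its call begins. get_calibration takes no time and is no camera call.
- ctrl.finish_job(): hands the job in; it is judged then, once.
The state is a dict: "time_s": time; "joints": joint angles; "dq": joint speeds; "tau": joint torques, N m; "eef_pos": TCP position; "ee_rot": TCP orientation; "force": force on the tool from outside, world axes, zero at the start; "wrist_torque": the same for the moment, N m; "grip_width": opening from 0.0 (shut) to 1.0 (fully open); "grip_force": force on a finger pad.
Only numpy, scipy, OpenCV 4.12 (cv2) and the standard library are available. Lean on these libraries where they do the work, as an engineer would, in place of code of your own. Each camera call takes 0.05 s, during which the arm holds its last target. There are 200 camera calls.

## Working session

There is one attempt and no reset: what is moved stays moved. The work goes in short steps, Python scripts to look and compute and a shell command to move; the robot and the scene stay as the last step left them, time stands still between calls to the robot, and variables do not carry over. Pictures are saved under pics/ and viewed, at most 10 in all, crops included, and the job is handed in when it is done.

```bash
mkdir -p pics; ls; python3 - <<'E'
from rig import ctrl
import cv2,numpy as np
s=ctrl.sense();print(s['eef_pos'],s['ee_rot'],s['grip_width'],s['time_s'])
for n in('side','top'):
    p,d=ctrl.capture(n);cv2.imwrite(f'pics/{n}0.png',p);np.savez(f'{n}0.npz',p=p,d=d)
    c=ctrl.get_calibration(n);print(n,{k:np.round(v,3).tolist() for k,v in c.items()})
E
```

```text
pics
[ 165.50854533 -497.9472797   230.72516499] [-6.50585637e-04  9.87158954e-01  1.59739709e-01  3.68011592e-05] 1.0001390088052575 0.0
side {'K': [[389.787, 0.0, 276.267], [0.0, 389.787, 208.826], [0.0, 0.0, 1.0]], 'D': [-0.024, 0.0, 0.0, 0.0, 0.0], 'origin': [517.295, 643.239, 689.429], 'rotation': [0.023, -0.072, 0.919, -0.388]}
top {'K': [[482.808, 0.0, 281.319], [0.0, 482.808, 209.522], [0.0, 0.0, 1.0]], 'D': [0.031, 0.0, 0.0, 0.0, 0.0], 'origin': [499.821, 30.147, 1234.734], 'rotation': [0.038, -0.705, 0.708, -0.024]}
```

View pics/side0.png

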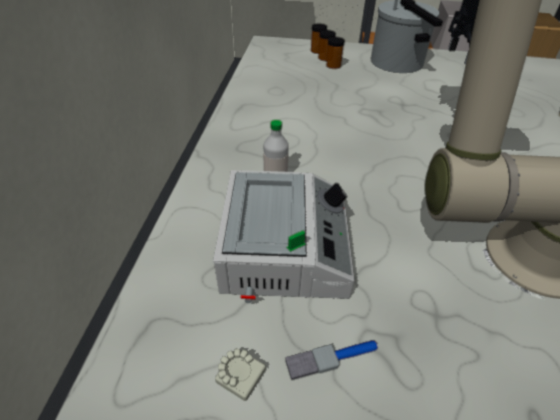

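View pics/top0.png

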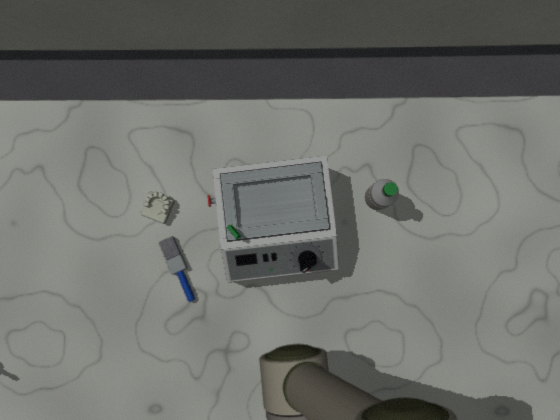

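The side view shows the cleaner with the tab at (297,240) and the knob at (336,195). In the top view the tab is at (233,231), the knob at (307,261) and the bottle at (385,193). I'll crop both closer.

```bash
cat > h.py <<'E'
import numpy as np,cv2
from scipy.spatial.transform import Rotation as R
from rig import ctrl
def cal(n):
    c=ctrl.get_calibration(n);q=np.array(c['rotation']);return c,R.from_quat(np.r_[q[1:],q[0]]).as_matrix()
def ray(n,uv):
    c,M=cal(n);x=cv2.undistortPoints(np.array([[uv]],float),np.array(c['K']),np.array(c['D']))[0,0]
    d=M@np.r_[x,1];return np.array(c['origin']),d/np.linalg.norm(d)
def plane(n,uv,z):
    o,d=ray(n,uv);return o+d*(z-o[2])/d[2]
def two(a,b):
    (o1,d1),(o2,d2)=ray('side',a),ray('top',b)
    t=np.linalg.lstsq(np.c_[d1,-d2],o2-o1,rcond=None)[0];p,q=o1+t[0]*d1,o2+t[1]*d2
    return (p+q)/2,np.linalg.norm(p-q)
def depthpts(n,mask,d):
    c,M=cal(n);v,u=np.nonzero(mask&(d>0));x=cv2.undistortPoints(np.c_[u,v].astype(float)[:,None],np.array(c['K']),np.array(c['D']))[:,0]
    return np.array(c['origin'])+(np.c_[x,np.ones(len(x))]*d[v,u][:,None])@M.T
def green(p,box):
    h=cv2.cvtColor(p,cv2.COLOR_BGR2HSV);m=cv2.inRange(h,(45,120,40),(85,255,255))>0
    k=np.zeros_like(m);u0,v0,u1,v1=box;k[v0:v1,u0:u1]=1;return m&k
E
python3 - <<'E'
from h import *
T=np.load('top0.npz');S=np.load('side0.npz')
a=cv2.resize(T['p'][145:295,200:350],None,fx=4,fy=4,interpolation=cv2.INTER_CUBIC)
b=cv2.resize(S['p'][165:305,210:360],None,fx=4,fy=4,interpolation=cv2.INTER_CUBIC)
cv2.imwrite('pics/ct.png',a);cv2.imwrite('pics/cs.png',b)
for n,D,box in(('top',T,(215,210,255,250)),('side',S,(275,220,315,260))):
    m=green(D['p'],box);P=depthpts(n,m,D['d']);v,u=np.nonzero(m);print(n,m.sum(),u.mean(),v.mean(),np.median(P,0),P.min(0),P.max(0))
# white/deck level pixels
P=depthpts('top',np.ones((420,560),bool),T['d']);s=(P[:,2]>108)&(P[:,2]<135)&(abs(P[:,0]-470)<200)&(abs(P[:,1]-30)<180)
r=cv2.minAreaRect(P[s][:,:2].astype(np.float32));print(s.sum(),np.percentile(P[s][:,2],[5,50,95]),r)
E
```

```text
top 77 233.37662337662337 231.28571428571428 [546.92839483 159.64404799 156.5933217 ] [532.04976614 147.35305541 125.02164481] [562.05258012 173.3905656  161.69287299]
side 243 296.30452674897117 240.47325102880657 [545.1805952  165.28117708 143.00346946] [530.70764997 151.87446738 124.63790447] [561.5875252  175.42321781 158.58219285]
7446 [108.61073746 115.50149459 126.57560588] ((562.1600952148438, 67.7366714477539), (215.81558227539062, 283.5627746582031), 0.17596009373664856)
```

View pics/ct.png

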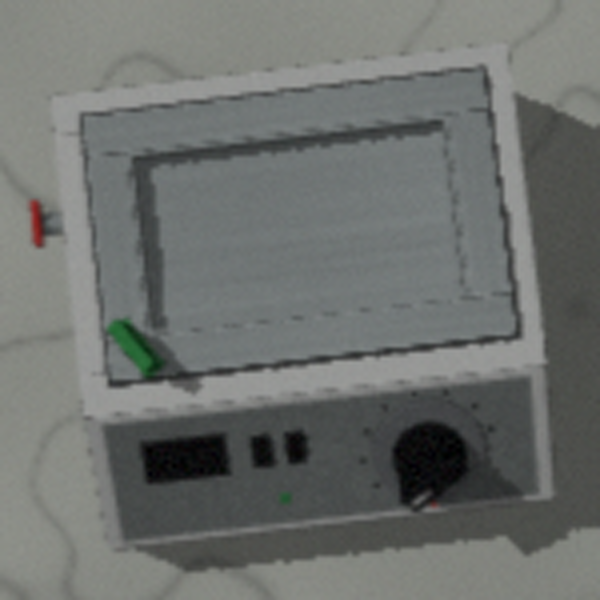

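View pics/cs.png

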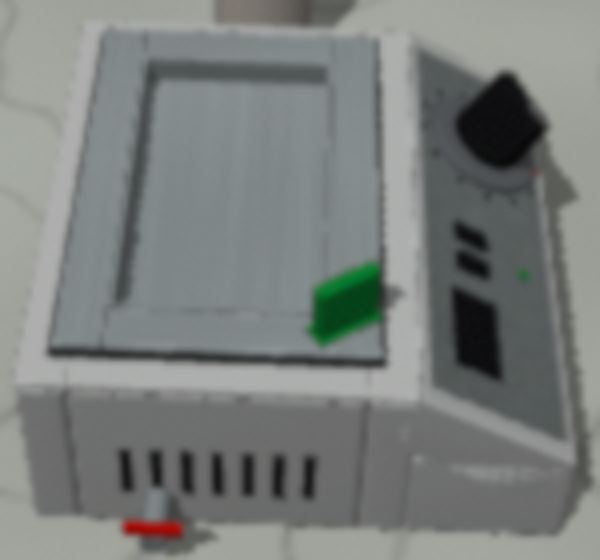

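The crops show the cover's corners in the top crop at (82,114), (486,67), (520,338) and (110,384), and the bar's mark end at about (412,508). In the side crop the bar's top edge runs from (505,70) to (548,130).

```bash
python3 - <<'E'
from h import *
t=lambda u,v:(200+(u-1.5)/4,145+(v-1.5)/4); s=lambda u,v:(210+(u-1.5)/4,165+(v-1.5)/4)
C=[plane('top',t(*c),123) for c in((82,114),(486,67),(520,338),(110,384))]
S=[plane('side',s(*c),123) for c in((104,31),(378,42),(384,360),(50,350))]  # RR,FR,FL,RL
for n,(RL,RR,FR,FL) in(('top',C),('side',(S[3],S[0],S[1],S[2]))):
    l=(RL+FL-RR-FR)/2;x=(RL+RR-FL-FR)/2;c=(RL+RR+FR+FL)/4
    print(n,c,np.linalg.norm(l),np.linalg.norm(x),'yaw',np.arctan2(-l[0],l[1]),np.arctan2(x[1],x[0]))
print('tab top ends',two(s(378,264),t(156,368)),two(s(316,288),t(112,324)))
T=np.load('top0.npz');D=np.load('side0.npz')
for n,Z,box in(('top',T,(296,248,318,276)),('side',D,(322,180,348,210))):
    m=np.zeros((420,560),bool);m[box[1]:box[3],box[0]:box[2]]=1;m&=Z['p'].max(2)<45
    P=depthpts(n,m,Z['d']);h=P[:,2]>np.percentile(P[:,2],97)-8
    print('knob',n,m.sum(),P[h].mean(0),P.min(0),P.max(0),P.mean(0))
    np.save(f'k{n}.npy',P)
print('mark end',two(s(548,130),t(410,505)))
print('mark streak ray @z120',plane('top',t(412,508),115),plane('top',t(435,488),115))
E
```

```text
top [617.92778181  68.22900637 123.        ] 237.12570128900617 158.48556442780148 yaw 0.1099396991218312 0.11237565553944664
side [615.97550756  72.38858211 123.        ] 234.5400212115485 156.5794198542537 yaw 0.11559116049880644 0.11381367636013388
tab top ends (array([533.78225462, 147.53221228, 153.48937918]), np.float64(1.363581206593656)) (array([559.13372634, 171.73349411, 158.72363613]), np.float64(0.39430886944124))
knob top 309 [473.87989841 -12.04047936 133.2262258 ] [456.71490008 -30.91630178  77.33139683] [504.42113359  14.16414428 140.39133214] [481.80437448  -6.51407459 118.6464571 ]
knob side 323 [473.10900319  -6.98415496 130.22302321] [456.58411921 -19.2202267   82.36619217] [501.60963015  16.36906317 137.06504534] [479.06380114  -0.77929933 115.90584225]
mark end (array([454.92200784,   5.22396267, 121.63717582]), np.float64(3.868774401508113))
mark streak ray @z120 [454.88557027   3.80768963 115.        ] [466.27908542  -9.48602808 115.        ]
```

```bash
python3 -m pendant '[[[0.5,-0.41,0,0.1,1],[1,-0.82,0,0.2,1],[1,-0.82,0,0.3,1],[1,-0.82,0,0.352,1],[1,-0.82,0,0.352,1],[1,-0.82,0,0.352,1],[1,-0.82,0,0.352,0.45],[1,-0.82,0,0.352,0.45],[1,-0.82,0,0.352,0.45]]]' 20
cat >> h.py <<'E'
def go(p,yaw=None):
    s=ctrl.sense();q=np.array(s['ee_rot']);M=R.from_quat(np.r_[q[1:],q[0]]).as_matrix();y=np.degrees(np.arctan2(M[1,0],M[0,0]))
    print('t',round(s['time_s'],2),'tcp',np.round(s['eef_pos'],1),'yaw',round(y,1),'rows',np.round(M.T@(np.array(p)-s['eef_pos'])/200,3),'spin',None if yaw is None else round((((y-yaw)+180)%360-180)/180,3),
     'q',np.round(s['joints'],2),'F',np.round(s['force'],1),'Mz',np.round(s['wrist_torque'],2),'grip',round(s['grip_width'],2),round(s['grip_force'],1))
E
python3 -c "from h import *;go((471,-11,190),-45)"
```

```text
time_s: 1.0
eef_pos: [303.7, -279.3, 231.1]
ee_rot: [-0.0, 0.924, -0.383, -0.0]
force: [-1.0, 0.3, 0.0]
grip_width: 0.516
grip_force: 0.0
t 1.0 tcp [ 303.7 -279.3  231.1] yaw -45.0 rows [-0.357 -1.54   0.206] spin -0.0 q [-1.03  0.06  1.8   0.    1.28  1.33] F [-1.   0.3  0. ] Mz [ 0.02 -0.    0.05] grip 0.52 0.0
```

```bash
python3 -m pendant '[[[-0.06,-0.25,0,0,0.45],[-0.12,-0.5,0,0,0.45],[-0.18,-0.77,0.05,0,0.45],[-0.24,-1,0.1,0,0.45],[-0.24,-1,0.1,0,0.45],[-0.24,-1,0.1,0,0.45]]]' 20 >/dev/null
python3 -m pendant '[[[-0.06,-0.25,0,0,0.45],[-0.12,-0.54,0.05,0,0.45],[-0.12,-0.54,0.1,0,0.45],[-0.12,-0.54,0.1,0,0.45],[-0.12,-0.54,0.1,0,0.45]]]' 20 >/dev/null
python3 - <<'E'
from h import *
go((471,-11,112),-45)
for n,b in(('top',(260,215,350,295)),('side',(285,130,395,230))):
    p,d=ctrl.capture(n);cv2.imwrite(f'pics/{n}1.png',cv2.resize(p[b[1]:b[3],b[0]:b[2]],None,fx=4,fy=4,interpolation=cv2.INTER_CUBIC))
a=cv2.imread('pics/side1.png');b=cv2.imread('pics/top1.png');c=np.zeros((400,800,3),np.uint8);c[:,:440]=a;c[:320,440:]=b[:,:360];cv2.imwrite('pics/k1.png',c)
E
```

```text
t 2.1 tcp [469.9 -12.4 191.4] yaw -45.0 rows [-0.001 -0.009  0.397] spin -0.0 q [-0.28  0.23  1.72 -0.    1.2   2.08] F [-0.1 -0.1 -0.5] Mz [-0.06  0.04 -0.03] grip 0.45 0.0
```

View pics/k1.png

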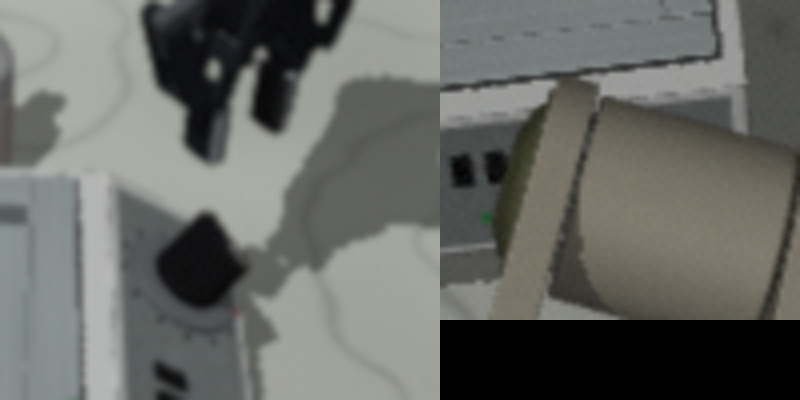

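The fingers sit over the bar's ridge (ridge about (215,215)–(245,265) in the side crop, fingertips at (205,160) and (268,128)), so I'll descend and close gently.

```bash
python3 -m pendant '[[[0,0,0.15,0,0.45],[0,0,0.3,0,0.45],[0,0,0.38,0,0.45],[0,0,0.41,0,0.45],[0,0,0.41,0,0.45]]]' 20
python3 -m pendant '[[[0,0,0,0,0.3],[0,0,0,0,0.2],[0,0,0,0,0.1],[0,0,0,0,0.1],[0,0,0,0,0.1],[0,0,0,0,0.1]]]' 20; python3 -c "from h import *;go((471,-11,112),6.4)"
```

```text
time_s: 2.7
eef_pos: [470.0, -11.7, 109.7]
ee_rot: [0.0, 0.924, -0.383, -0.0]
force: [-1.7, 0.1, 1.4]
grip_width: 0.451
grip_force: 0.7
time_s: 3.3
eef_pos: [473.0, -9.5, 111.0]
ee_rot: [-0.003, 0.924, -0.383, 0.003]
force: [11.3, 14.8, 0.3]
grip_width: 0.248
grip_force: 18.2
t 3.3 tcp [473.   -9.5 111. ] yaw -45.1 rows [-0.002  0.012 -0.005] spin -0.286 q [-0.27  0.34  1.81  0.01  0.99  2.08] F [11.3 14.8  0.3] Mz [ 2.66 -1.92  0.1 ] grip 0.25 18.2
```

```bash
python3 -m pendant '[[[0,-0.02,0,0,0.27],[0,-0.02,0,0,0.27],[0,-0.02,0,-0.04,0.26],[0,-0.02,0,-0.08,0.24],[0,-0.02,0,-0.12,0.23],[0,-0.02,0,-0.16,0.22],[0,-0.02,0,-0.2,0.21],[0,-0.02,0,-0.24,0.2],[0,-0.02,0,-0.26,0.2],[0,-0.02,0,-0.286,0.2],[0,-0.02,0,-0.286,0.2]]]' 20; python3 -c "from h import *;go((471,-11,112),6.4)"
```

```text
time_s: 4.4
eef_pos: [473.5, -8.4, 109.8]
ee_rot: [0.0, 0.998, 0.057, 0.0]
force: [-0.3, -0.8, 1.2]
grip_width: 0.203
grip_force: 0.4
t 4.4 tcp [473.5  -8.4 109.8] yaw 6.5 rows [-0.014  0.012 -0.011] spin 0.001 q [-0.27  0.34  1.81 -0.    0.99  1.19] F [-0.3 -0.8  1.2] Mz [-0.13 -0.   -0.05] grip 0.2 0.4
```

```bash
python3 -m pendant '[[[0,0,0,0,0.1],[0,0,0,0,0.1],[0,0,0,0,0.1]]]' 30;python3 -c "from h import *;go((471,-11,112),6.4)"; python3 -m pendant '[[[0,0,0,-0.02,0.1],[0,0,0,-0.04,0.1],[0,0,0,-0.05,0.1],[0,0,0,-0.05,0.1]]]' 30; python3 -c "from h import *;go((471,-11,112),6.4)"
```

```text
time_s: 4.7
eef_pos: [473.4, -8.2, 109.7]
ee_rot: [0.0, 0.998, 0.056, 0.0]
force: [-2.2, -2.1, 5.7]
grip_width: 0.159
grip_force: 35.3
t 4.7 tcp [473.4  -8.2 109.7] yaw 6.4 rows [-0.013  0.012 -0.011] spin 0.0 q [-0.27  0.34  1.81 -0.    0.99  1.19] F [-2.2 -2.1  5.7] Mz [-0.28  0.35 -0.02] grip 0.16 35.3
time_s: 5.1
eef_pos: [474.1, -8.5, 110.0]
ee_rot: [-0.0, 0.991, 0.131, 0.001]
force: [-0.8, -5.3, 6.3]
grip_width: 0.157
grip_force: 105.8
t 5.1 tcp [474.1  -8.5 110. ] yaw 15.1 rows [-0.018  0.008 -0.01 ] spin 0.048 q [-0.27  0.34  1.81  0.    0.99  1.04] F [-0.8 -5.3  6.3] Mz [-0.08 -0.04 -2.45] grip 0.16 105.8
```

Torque of 2.45 N·m past the stop with the bar gripped: the knob is on the off stop. I'll open, rise and head for the tab.

```bash
python3 -m pendant '[[[0,0,0,0,0.3],[0,0,0,0,0.4],[0,0,0,0,0.45],[0,0,-0.2,0,0.45],[0,0,-0.4,0,0.5],[0,0,-0.55,0,0.6],[0,0,-0.55,0,0.6]]]' 20 >/dev/null
python3 - <<'E'
from h import *
go((546.3,162,220),129.4)
p,d=ctrl.capture('side');b=(285,130,395,230);cv2.imwrite('pics/k2.png',cv2.resize(p[b[1]:b[3],b[0]:b[2]],None,fx=4,fy=4,interpolation=cv2.INTER_CUBIC))
E
```

```text
t 5.8 tcp [474.8  -8.1 223. ] yaw 15.5 rows [ 0.572 -0.724  0.016] spin -0.633 q [-0.26  0.21  1.66 -0.    1.27  1.04] F [-0.2  0.5 -0.1] Mz [-0.01  0.03 -0.05] grip 0.6 0.0
```

View pics/k2.png

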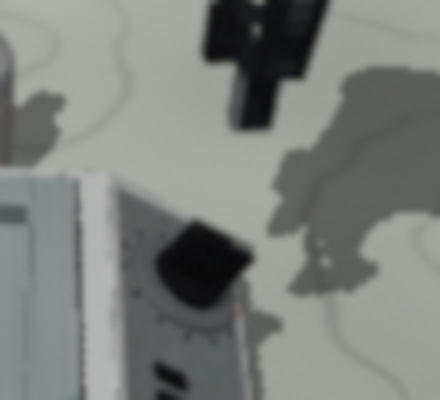

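The ridge now points from (198,222) to (253,258), toward the red off mark at (235,312): the knob is off.

```bash
python3 -m pendant '[[[0.14,-0.18,0,-0.04,0.75],[0.28,-0.36,0,-0.09,0.75],[0.42,-0.54,0,-0.13,0.75],[0.57,-0.72,0,-0.18,0.75],[0.57,-0.72,0,-0.22,0.75],[0.57,-0.72,0,-0.27,0.75],[0.57,-0.72,0,-0.31,0.75],[0.57,-0.72,0,-0.36,0.75],[0.57,-0.72,0,-0.4,0.75],[0.57,-0.72,0,-0.45,0.75],[0.57,-0.72,0,-0.49,0.75],[0.57,-0.72,0,-0.54,0.75]]]' 20 >/dev/null
python3 -m pendant '[[[0,0,0,-0.04,0.75],[0,0,0,-0.093,0.75],[0,0,0,-0.093,0.75]]]' 20 >/dev/null
python3 - <<'E'
from h import *
go((546.3,162,131),129.4)
p,d=ctrl.capture('side');b=(240,140,390,280);cv2.imwrite('pics/t1.png',cv2.resize(p[b[1]:b[3],b[0]:b[2]],None,fx=4,fy=4,interpolation=cv2.INTER_CUBIC))
E
```

```text
t 7.35 tcp [544.1 161.3 217.7] yaw 129.2 rows [-0.005  0.011  0.434] spin -0.001 q [ 0.08  0.42  1.38 -0.    1.34 -0.6 ] F [ 0.2 -0.  -0.1] Mz [-0.05 -0.03 -0.  ] grip 0.75 0.0
```

View pics/t1.png

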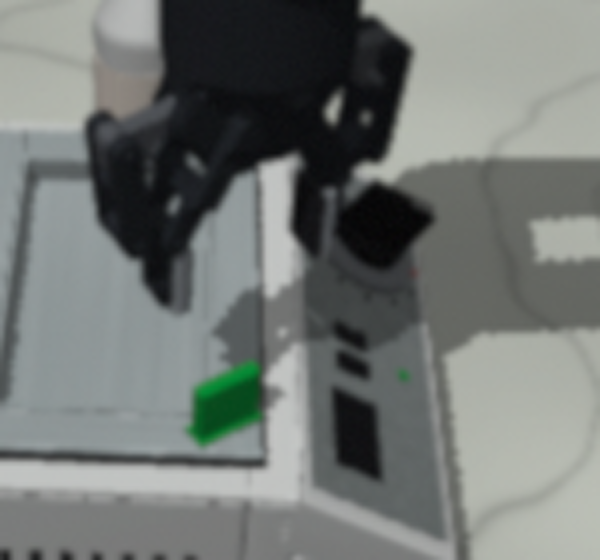

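The gripper straddles the tab; the tab is at (225,400) and the fingertips at (175,305) and (315,250) in the crop. Descend and close.

```bash
python3 -m pendant '[[[-0.01,0.01,0.15,0,0.75],[-0.01,0.01,0.3,0,0.7],[-0.01,0.01,0.4,0,0.65],[-0.01,0.01,0.45,0,0.6],[-0.01,0.01,0.455,0,0.6],[-0.01,0.01,0.455,0,0.6]]]' 20
python3 -m pendant '[[[0,0,0,0,0.5],[0,0,0,0,0.4],[0,0,0,0,0.3],[0,0,0,0,0.3],[0,0,0,0,0.3]]]' 20; python3 - <<'E'
from h import *
go((546.3,162,131),129.4)
p,d=ctrl.capture('side');b=(240,140,390,280);cv2.imwrite('pics/t2.png',cv2.resize(p[b[1]:b[3],b[0]:b[2]],None,fx=4,fy=4,interpolation=cv2.INTER_CUBIC))
E
```

```text
time_s: 8.0
eef_pos: [547.8, 161.0, 128.9]
ee_rot: [0.0, 0.431, 0.902, 0.0]
force: [0.2, 0.1, 0.7]
grip_width: 0.603
grip_force: 0.0
time_s: 8.5
eef_pos: [547.8, 161.0, 129.3]
ee_rot: [0.001, 0.43, 0.903, 0.0]
force: [-1.8, -0.5, 6.1]
grip_width: 0.391
grip_force: 20.4
t 8.5 tcp [547.8 161.  129.3] yaw 129.0 rows [ 0.009 -0.002 -0.009] spin -0.002 q [ 0.08  0.51  1.49 -0.    1.14 -0.6 ] F [-1.8 -0.5  6.1] Mz [-0.16  0.27 -0.06] grip 0.39 20.4
```

View pics/t2.png

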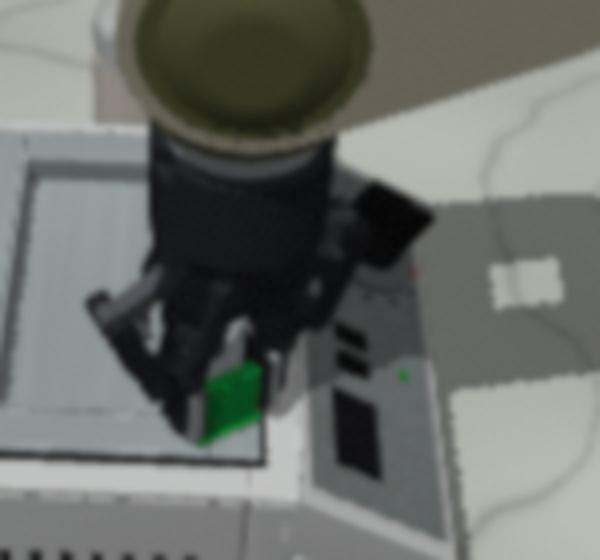

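The pads hold the tab's two edges at (195,415) and (270,385), so the cover can pivot in the grip. Start peeling slowly.

```bash
python3 -m pendant '[[[0,0,-0.01,0,0.3],[0,0,-0.02,0,0.3],[-0.002,0,-0.03,0,0.3],[-0.004,0,-0.04,0,0.3],[-0.006,0,-0.05,0,0.3],[-0.008,0,-0.06,0,0.3],[-0.009,0,-0.07,0,0.3],[-0.01,0,-0.08,0,0.3],[-0.01,0,-0.08,0,0.3]]]' 25
cat > look.py <<'E'
from h import *
import sys
go((546.3,162,131),129.4)
p,d=ctrl.capture('side')
b=(210,130,360,270);cv2.imwrite(f'pics/{sys.argv[1]}.png',cv2.resize(p[b[1]:b[3],b[0]:b[2]],None,fx=4,fy=4,interpolation=cv2.INTER_CUBIC))
# cover surface tilt from depth: dish floor / far brim sample points in cover frame
D=depthpts('side',np.ones((420,560),bool),d);g=(p.max(2).ravel()>60)[(d.ravel()>0)]
c,s=np.cos(.112),np.sin(.112);q=D-np.array([617,70.3,0]);x=q[:,0]*c+q[:,1]*s;y=-q[:,0]*s+q[:,1]*c
for n,m in(('floor',(abs(x)<45)&(abs(y)<82)),('rear brim',(x>58)&(x<72)&(abs(y)<110)),('rear deck',(x>84)&(x<92)&(abs(y)<120))):
    k=m&g&(D[:,2]>60)&(D[:,2]<260)
    if k.sum()<20: print(n,'few');continue
    A=np.c_[x[k],y[k],np.ones(k.sum())];z=D[k,2]
    for _ in range(3):
        f=np.linalg.lstsq(A,z,rcond=None)[0];r=abs(A@f-z)<8;A,z=A[r],z[r]
    print(n,k.sum(),r.sum(),'slope deg x,y',np.round(np.degrees(np.arctan(f[:2])),1),'z0',round(f[2],1))
E
python3 look.py p1
```

```text
time_s: 9.45
eef_pos: [549.1, 159.3, 145.0]
ee_rot: [0.001, 0.43, 0.903, 0.0]
force: [-0.1, 1.3, -1.0]
grip_width: 0.395
grip_force: 26.0
t 9.45 tcp [549.1 159.3 145. ] yaw 129.0 rows [ 0.02  -0.002  0.07 ] spin -0.002 q [ 0.08  0.49  1.47 -0.    1.18 -0.6 ] F [-0.1  1.3 -1. ] Mz [0.27 0.25 0.15] grip 0.39 26.0
floor 1288 1288 slope deg x,y [-1.5  3.1] z0 116.9
rear brim 480 477 slope deg x,y [-1.8  3. ] z0 132.2
rear deck 312 312 slope deg x,y [-1.7 -0.1] z0 117.8
```

View pics/p1.png

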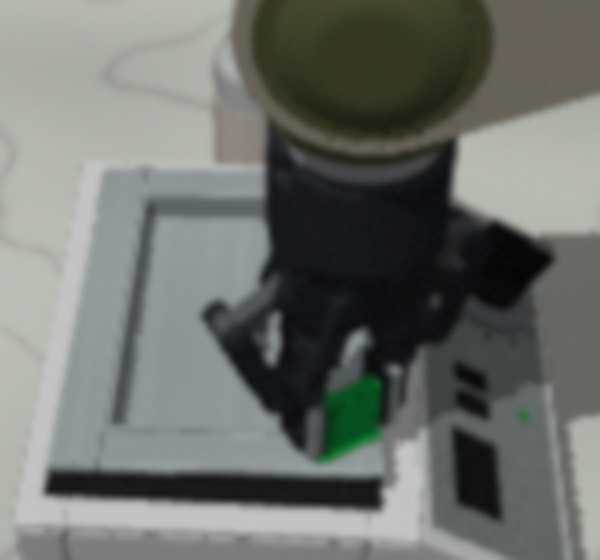

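The tab corner is up, with a dark gap along the left brim at (215,490). The far and rear corners are still down, with 3.4° of tilt and no basket lift visible. Continue to break the last cling.

```bash
python3 -m pendant '[[[-0.002,0,-0.01,0,0.3],[-0.004,0,-0.02,0,0.3],[-0.006,0,-0.03,0,0.3],[-0.008,0,-0.04,0,0.3],[-0.01,0,-0.05,0,0.3],[-0.012,0,-0.06,0,0.3],[-0.014,0,-0.07,0,0.3],[-0.016,0,-0.08,0,0.3],[-0.018,0,-0.09,0,0.3],[-0.02,0,-0.1,0,0.3],[-0.02,0,-0.1,0,0.3]]]' 25
python3 look.py p2
```

```text
time_s: 10.6
eef_pos: [551.4, 156.3, 164.7]
ee_rot: [0.0, 0.43, 0.903, 0.0]
force: [-0.2, 0.2, -2.1]
grip_width: 0.394
grip_force: 25.9
t 10.6 tcp [551.4 156.3 164.7] yaw 129.0 rows [ 0.038 -0.002  0.168] spin -0.002 q [ 0.07  0.47  1.44 -0.    1.22 -0.61] F [-0.2  0.2 -2.1] Mz [0.17 0.08 0.03] grip 0.39 25.9
floor 1360 484 slope deg x,y [-3.   4.5] z0 132.1
rear brim 507 360 slope deg x,y [-2.2  4.7] z0 146.3
rear deck 275 275 slope deg x,y [-4.1 -0.1] z0 121.5
```

View pics/p2.png

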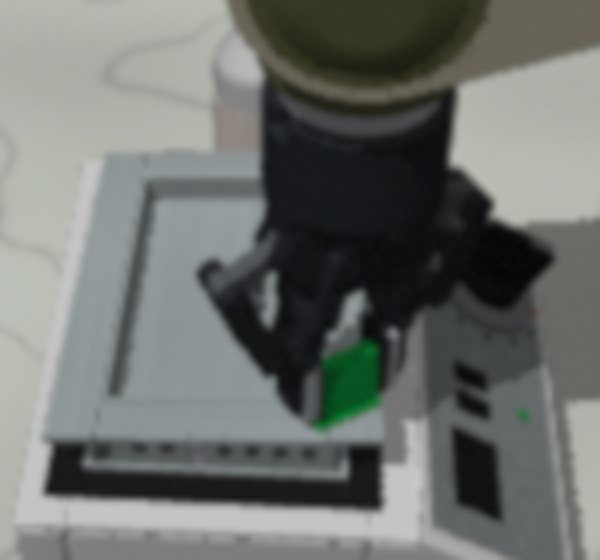

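The cover's left edge is now well up (brim at (210,440)), and the black rim at (210,495) still lies on the deck. The load is about 2 N, roughly the cover's own weight. I'll firm the grip to hold this tilt, then lift straight up.

```bash
python3 -m pendant '[[[0,0,0,0,0.3],[0,0,0,0,0.3],[0,0,0,0,0.3],[0,0,-0.02,0,0.3],[0,0,-0.04,0,0.3],[0,0,-0.06,0,0.3],[0,0,-0.08,0,0.3],[0,0,-0.1,0,0.3],[0,0,-0.12,0,0.3],[0,0,-0.14,0,0.3],[0,0,-0.16,0,0.3]]]' 90
cat > look2.py <<'E'
from h import *
go((546.3,162,131),129.4)
def plane3(D,k):
    k=k&np.isfinite(D[:,2])
    A=np.c_[D[k,:2]-[617,70],np.ones(k.sum())];z=D[k,2]
    rng=np.random.default_rng(0);best=None
    for _ in range(400):
        i=rng.choice(len(z),3,replace=False)
        try:f=np.linalg.solve(A[i],z[i])
        except Exception:continue
        n=(abs(A@f-z)<2).sum()
        if best is None or n>best[0]:best=(n,f)
    r=abs(A@best[1]-z)<3;f=np.linalg.lstsq(A[r],z[r],rcond=None)[0]
    return r.sum(),len(z),'tilt',round(np.degrees(np.arctan(np.hypot(*f[:2]))),1),'up dir',round(np.degrees(np.arctan2(f[1],f[0]))),'z0',round(f[2],1)
for n in('side','top'):
    p,d=ctrl.capture(n);D=depthpts(n,np.ones((420,560),bool),d);P=p.reshape(-1,3)[d.ravel()>0].astype(int)
    np.savez(f'{n}_l.npz',p=p,d=d)
    grey=(P.max(1)-P.min(1)<40)&(P.max(1)>60)
    k=grey&(abs(D[:,0]-617)<110)&(abs(D[:,1]-70)<140)&(D[:,2]>130)&(D[:,2]<330)
    print(n,plane3(D,k) if k.sum()>50 else 'few')
    z=D[(abs(D[:,0]-617)<110)&(abs(D[:,1]-70)<140)][:,2];print(np.histogram(z,np.arange(50,330,20)))
E
python3 look2.py
```

```text
time_s: 11.75
eef_pos: [551.2, 156.4, 196.7]
ee_rot: [0.0, 0.43, 0.903, 0.0]
force: [-0.5, 0.3, -1.8]
grip_width: 0.379
grip_force: 89.3
t 11.75 tcp [551.2 156.4 196.7] yaw 129.0 rows [ 0.037 -0.001  0.328] spin -0.002 q [ 0.07  0.45  1.4  -0.    1.3  -0.61] F [-0.5  0.3 -1.8] Mz [0.14 0.15 0.03] grip 0.38 89.3
side (np.int64(2006), 3940, 'tilt', np.float64(5.6), 'up dir', 130, 'z0', np.float64(178.9))
(array([1432,  596,  658, 2749,    0, 1840, 1638,  313,  300,  260,  416,
        412,  652]), array([ 50,  70,  90, 110, 130, 150, 170, 190, 210, 230, 250, 270, 290,
       310]))
top (np.int64(2552), 5902, 'tilt', np.float64(5.7), 'up dir', 129, 'z0', np.float64(180.8))
(array([   0,    0,  212, 1792,    0, 3082, 2868,   19,    0,    0,    2,
          1,    0]), array([ 50,  70,  90, 110, 130, 150, 170, 190, 210, 230, 250, 270, 290,
       310]))
```

Cover free with a steady 5.7° tilt toward the tab corner. Lift a little more, then check the basket's rim height and that the cover is still.

```bash
python3 -m pendant '[[[0,0,-0.02,0,0.3],[0,0,-0.05,0,0.3],[0,0,-0.1,0,0.3],[0,0,-0.15,0,0.3],[0,0,-0.18,0,0.3],[0,0,-0.2,0,0.3],[0,0,-0.2,0,0.3],[0,0,-0.2,0,0.3],[0,0,-0.2,0,0.3],[0,0,-0.2,0,0.3],[0,0,-0.2,0,0.3]]]' 90
python3 look2.py; python3 - <<'E'
from h import *
for n in('side','top'):
    S=np.load(f'{n}_l.npz');m=S['p'].max(2)<40
    D=depthpts(n,m,S['d']);c,s=np.cos(.112),np.sin(.112);q=D-np.array([617,70.3,0]);x=q[:,0]*c+q[:,1]*s;y=-q[:,0]*s+q[:,1]*c
    for nm,k in(('left',(y>108)&(y<122)&(abs(x)<78)),('front',(x<-70)&(x>-82)&(abs(y)<118)),('rear',(x>70)&(x<82)&(abs(y)<118)),('right',(y<-108)&(y>-122)&(abs(x)<78))):
        z=D[k,2];z=z[(z>90)&(z<165)];print(n,nm,len(z),np.round(np.percentile(z,[10,50,90]),1) if len(z) else '')
E
```

```text
time_s: 12.95
eef_pos: [551.1, 156.3, 236.1]
ee_rot: [-0.0, 0.43, 0.903, -0.0]
force: [0.6, 0.3, -1.9]
grip_width: 0.374
grip_force: 89.3
t 12.95 tcp [551.1 156.3 236.1] yaw 129.0 rows [ 0.037 -0.001  0.526] spin -0.002 q [ 0.07  0.42  1.34 -0.    1.39 -0.61] F [ 0.6  0.3 -1.9] Mz [0.1  0.12 0.02] grip 0.37 89.3
side (np.int64(2099), 3914, 'tilt', np.float64(5.6), 'up dir', 131, 'z0', np.float64(218.3))
(array([2250,  664,  762, 3273,    0,    0,    0, 1908, 1666,  321,  338,
        318,  463]), array([ 50,  70,  90, 110, 130, 150, 170, 190, 210, 230, 250, 270, 290,
       310]))
top (np.int64(2702), 6316, 'tilt', np.float64(5.9), 'up dir', 133, 'z0', np.float64(204.1))
(array([   0,    0,  216, 1543,    0,    0,    0, 3705, 2692,    2,    0,
          0,    1]), array([ 50,  70,  90, 110, 130, 150, 170, 190, 210, 230, 250, 270, 290,
       310]))
side left 342 [117.9 119.2 120.4]
side front 134 [118.2 119.5 120.8]
side rear 152 [117.8 119.1 120.2]
side right 0 
top left 0 
top front 167 [117.1 119.9 122.7]
top rear 0 
top right 9 [117.3 120.  122.6]
```

The basket rim sits at 119 mm on every side I could measure, so it is seated, and the cover is still. Handing in.

```bash
python3 -m pendant '[[[0,0,0,0,0.3],[0,0,0,0,0.3],[0,0,0,0,0.3],[0,0,0,0,0.3],[0,0,0,0,0.3]]]' 90; python3 -c "
from rig import ctrl
print(ctrl.finish_job())"
```

```text
time_s: 13.55
eef_pos: [551.2, 156.3, 236.3]
ee_rot: [0.0, 0.43, 0.903, 0.0]
force: [-0.9, -0.4, -0.9]
grip_width: 0.375
grip_force: 89.3
the job is handed in; nothing more can be done
None
```

The job is handed in at 13.6 s: the knob is at its off stop, the cover was peeled up from the tab corner and is held still above the tank at about 5.7° of tilt, the basket rim still reads its seated height, and I kept clear of the bench items.

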